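Lock off the bench supply isolator

TASK

Lock off the bench supply before the open chassis is worked on: with your fingertips, push the black peg round until the slot in the red disc faces the steel bolt, then push the bolt's blue tab until the bolt is fully home in the slot. Nothing needs gripping or lifting: only push, never force anything, and leave the things standing around, and the orange capacitor on the box, where they are. Finish clear of everything.

Things in the scene. Friction and masses are not known exactly. Their poses are not given: they have to be found in the camera images.
- isolator: Grey isolator box with a yellow lid, fixed to the bench, 150 (x) by 270 (y) by 50 mm high; origin at the centre of its underside, z up; position and yaw vary. On the lid lie the red disc (axis at box x = 0, y = -60 mm) and the steel bolt (on x = 0, along y). Two dark bridges 38 mm wide span the bolt at y = 18 and 52 mm, tops 68 mm above the bench.
- disc_axis (a point): On the upright axis of the red disc, level with the disc's top face, 64 mm above the bench. The disc has radius 50 mm and is 12 mm thick; it carries a steel cap 3 mm high and 20 mm wide at its centre. Its slot runs from the rim in to 18 mm from the axis and is 18 mm wide.
- disc (a joint): Turn of the red disc, rad, counter-clockwise from above positive. At 0 the peg points to box +y, towards the bolt, and the slot away from it; at +pi or -pi the slot faces the bolt. Stops only at -3.7 and 3.7. It stays where left; friction 0.06 N m (1.6 N at the peg). Within about 0.12 rad of aligned the bolt's tapered nose enters and centres it.
- peg_top (a point): Centre of the top of the black upright peg by which the disc is pushed round: 14 mm in diameter, 40 mm tall, from the disc's top face to 104 mm above the bench, 38 mm from the disc's axis, straight across the axis from the slot.
- slot_mouth (a point): Middle of the slot's mouth at the disc's rim, 50 mm from the axis, at the disc's top face.
- bolt (a joint): Slide of the steel bolt, m: 0 drawn back (the start), 0.036 fully home against its stop. It moves to box -y, against about 1.5 N of friction, and stays where it is left. The disc's rim blocks it at about 0.008 unless the slot faces it.
- tab_top (a point): Centre of the top of the bolt's blue upright tab, 104 mm above the bench: the tab is 40 mm wide (box x), 12 mm thick (box y), and rises from the lid. At joint 0 it stands at box x = 0, y = 115 mm; push its face on the box +y side towards box -y.
- bolt_nose (a point): Tip of the bolt's nose, 58 mm above the bench. The bolt is 12 mm wide, 10 mm thick, its last 10 mm tapering to 4 mm.
- capacitor: Bystander: orange capacitor, 18 mm in diameter, 30 mm tall and a 4 mm stud, standing loose on the box's lid about box x = 58, y = 35 mm; origin at the centre of its underside.
- multimeter: Bystander: yellow multimeter lying on the bench, 130 by 70 by 35 mm; origin at the centre of its underside.
- wire_spool: Bystander: spool of copper wire standing on the bench, 60 mm in diameter, 45 mm tall; origin at the centre of its underside.
- spray_can: Bystander: blue spray can standing on the bench, 54 mm in diameter, 140 mm tall; origin at the centre of its underside.

How it is judged:
By the outcome, as a careful person would: the job done as asked, in the order asked, and still so for the second after the job is handed in, with the robot touching nothing.
It also fails if it takes over 51 s, if anything falls off the work surface, if the arm or the gripper's body presses on something with over 40 N, if the wrist force passes 120 N, or if a joint passes its speed limit or range.

ROBOT

A 6-joint arm with a two-finger parallel gripper is mounted at the origin on the work surface. World frame = base frame: x ahead of the robot, y to its left, z up, the work surface at z = 0. Lengths are in m, angles in rad, forces in N, time in s.
With the tool pointing down it reaches from about 0.35 to 0.975 m from the base axis. Payload 4.9 kg.
Tool frame: the origin (TCP) lies on the centre line of the jaws, within the pads' length; the fingertips stand manip.tip_reach ahead of it and the grasp point (between the pads) is the TCP (manip.tip_reach is the distance from the TCP to the fingertips, in m); z points along the fingers, y is the line along which they close (so a half turn about z gives the same grasp; the last joint's range is limited). The gripper opens to 85 mm and grips with 20 to 120 N. Pads are 22 mm wide; open, the fingers measure 114 mm over their backs; the gripper's body (76 mm by 85 mm) begins 54 mm behind the grasp point. The pads swing forward as they close: fully open they stand 13 mm farther back than shut.
Start: joints at [1.162, 0.053, 1.613, -0, 1.476, -0.119], TCP at [0.179, 0.599, 0.25] pointing down, gripper open.
Joint ranges: [-3.01, 3.01], [-1.01, 2.22], [0.06, 2.58], [-1.02, 4.17], [0.09, 2.62], [-3.14, 3.14]. Speed limits (rad/s): [2.57, 2.57, 3.14, 3.14, 3.14, 3.14].

INTERFACE

Orientations are given as a unit quaternion [w, x, y, z].
In Python, from plant import manip gives the robot as it stands. The module is installed in compiled form; this text tells all that it offers.
- The arm moves only by the tool move_arm, never from a script. Its argument "rows" is a list of rows, each a list of 7 numbers: the shift along the tool's x, y, z in cm, then the turn, a rotation vector about the tool's x, y, z in degrees, then the opening, from -1 (shut) to 1 (fully open). In form: [[tx, ty, tz, ax, ay, az, jaw], ...]. A call has 1 to 20 rows; each row shifts and turns the commanded pose from where the row before left it, along the tool's axes as they then stand; what a row does not reach is not made up. A row lasts 1/12 s, in which the tool goes at most 41.7 mm and 7.16 degrees, less where a joint would pass 70% of its speed; a pose out of reach is approached as far as the arm can. A call is refused whole if a number of a shift passes 4.17 or a number of a turn 7.16, either way. A call with a gripper value outside its range is refused whole. The fingers move at their own pace and stop on an object; the grip force is fixed at half the most. Time passes only in rows, so rows that do not move let the fingers close. It gives the time, the measured TCP pose, the force, the opening and the grip force at its end, in the units of the state.
- manip.state(): the state, without advancing time (a new reading comes with each control period).
- manip.grab_frame(name): name is "scene" or "side" or "wrist"; returns a dict with "img" (384x512x3 uint8, blue, green, red), "mtx" (3x3 intrinsics, pixels), "R" (3x3) and "t" (3): a world point X has camera coordinates R X + t. Camera axes: x right, y down, z forward; pixel columns grow to the right and rows downward; lengths in m; the calibration is good to about 2 mm. A picture is of the moment at which its call begins. There is no depth.
- manip.job_done(): hands the job in; it is judged then, once.
The state is a dict: "time": time; "joint_pos": joint angles; "joint_vel": joint speeds; "joint_efforts": joint torques, N m; "tool_pos": TCP position; "tool_rot": TCP orientation; "contact_force": force on the tool from outside, world axes, zero at the start; "ft_torque": the same for the moment, N m; "gripper_width": opening from 0.0 (shut) to 1.0 (fully open); "grasp_force": force on a finger pad.
Only numpy, scipy, OpenCV 4.12 (cv2) and the standard library are available. Lean on these libraries where they do the work, as an engineer would, in place of code of your own. Each camera call takes 0.05 s, during which the arm holds its last target. There are 200 camera calls.

## Working session

There is one attempt and no reset: what is moved stays moved. The work goes in short steps, Python scripts to look and compute and a tool call to move; the robot and the scene stay as the last step left them, time stands still between calls to the robot, and variables do not carry over. Pictures are saved under pics/ and viewed, at most 13 in all, crops included, and the job is handed in when it is done.

Besides the shell and the picture viewer there is one more tool, called after ">>>" by a JSON object that holds its "api" and its "payload". move_arm: Moves the arm, as the interface text tells. Its arguments: {"type":"object","properties":{"rows":{"type":"array","items":{"type":"array","items":{"type":"number"}}}},"required":["rows"]}

```bash
mkdir -p pics
python3 - <<'E'
from plant import manip
import cv2,numpy as np,pickle
s=manip.state();print({k:np.round(v,3) for k,v in s.items()},manip.tip_reach)
F={n:manip.grab_frame(n) for n in("scene","side","wrist")}
pickle.dump(F,open('f0.pkl','wb'))
a=[cv2.resize(F[n]["img"],(512,384)) for n in F]
cv2.imwrite('pics/a.png',a[0]);cv2.imwrite('pics/b.png',a[1])
for n in F: print(n,np.round(-F[n]["R"].T@F[n]["t"],3))
E
```

```text
{'time': np.float64(0.0), 'joint_pos': array([ 1.162,  0.053,  1.614,  0.   ,  1.476, -0.119]), 'joint_vel': array([ 0.002,  0.001,  0.   , -0.   , -0.   ,  0.002]), 'joint_efforts': array([-1.0000e-03, -3.9369e+01, -3.7018e+01, -0.0000e+00,  7.0000e-03,
       -0.0000e+00]), 'tool_pos': array([0.178, 0.598, 0.249]), 'tool_rot': array([-0.   ,  0.144,  0.99 , -0.001]), 'contact_force': array([-0.902,  0.05 , -0.181]), 'ft_torque': array([0.034, 0.005, 0.039]), 'grasp_force': np.float64(0.0), 'gripper_width': np.float64(1.001)} 0.019
scene [ 1.158 -0.365  1.127]
side [ 0.17  -0.509  0.838]
wrist [0.114 0.618 0.372]
```

View pics/a.png

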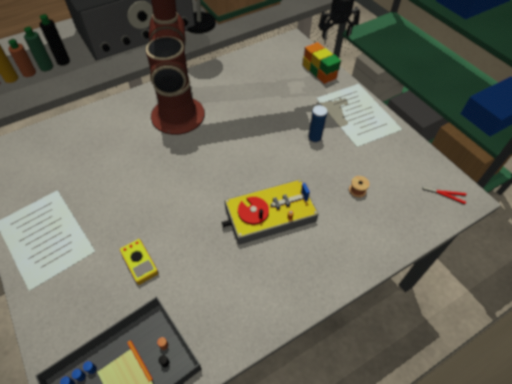

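View pics/b.png

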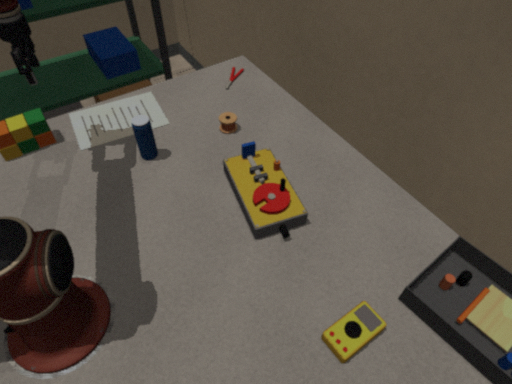

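Both views show the box: scene ≈(270,212), side ≈(265,190), with disc, blue tab (305,190)/(249,150), capacitor, can and spool nearby. Next I'll zoom and measure.

```bash
cat > h.py <<'E'
import cv2,numpy as np
def ray(F,px,z):
    d=F["R"].T@np.linalg.inv(F["mtx"])@np.array([px[0],px[1],1.]);c=-F["R"].T@F["t"]
    return (c+d*(z-c[2])/d[2])[:2]
def proj(F,X):
    p=F["mtx"]@(F["R"]@np.array(X,float)+F["t"]);return p[:2]/p[2]
def mask(F,lo,hi,roi):
    m=cv2.inRange(cv2.cvtColor(F["img"],cv2.COLOR_BGR2HSV),lo,hi)
    k=np.zeros_like(m);x0,y0,x1,y1=roi;k[y0:y1,x0:x1]=m[y0:y1,x0:x1];return k
ROI={"scene":(212,170,330,250),"side":(212,130,315,240)}
E
python3 - <<'E'
from h import *;import pickle
F=pickle.load(open('f0.pkl','rb'));ims=[]
for n in("scene","side"):
    f=F[n];r=ROI[n]
    y=mask(f,(20,120,90),(35,255,255),r)
    red=mask(f,(0,170,80),(5,255,255),r)|mask(f,(172,170,80),(180,255,255),r)
    b=mask(f,(100,120,30),(130,255,255),r)
    P=np.array([ray(f,p,.05) for p in cv2.findNonZero(y)[:,0]])*1000
    c,s,a=cv2.minAreaRect(P.astype(np.float32));print(n,'lid',c,s,a)
    R=np.array([ray(f,p,.064) for p in cv2.findNonZero(red)[:,0]])*1000
    print('red',cv2.minEnclosingCircle(R.astype(np.float32)),R.mean(0),len(R))
    q=cv2.findNonZero(b)[:,0];print('blue',q.min(0),q.max(0),q.mean(0),[ray(f,q[q[:,1]<q[:,1].min()+3].mean(0),.104)*1000])
    x0,y0,x1,y1=r;ims.append(cv2.resize(f["img"][y0:y1,x0:x1],None,fx=5 if n=="side" else 5,fy=5,interpolation=cv2.INTER_CUBIC))
cv2.imwrite('pics/c.png',ims[0]);cv2.imwrite('pics/d.png',ims[1])
E
```

```text
scene lid (584.4940795898438, 59.65592956542969) (262.8033447265625, 143.11460876464844) 77.68942260742188
red ((575.3275756835938, -0.03009960986673832), 47.678794860839844) [579.52039223  -0.98307791] 469
blue [303 184] [308 198] [305.17460317 190.6984127 ] [array([600.11606995, 173.24596585])]
side lid (582.6920166015625, 62.539039611816406) (262.79168701171875, 142.63902282714844) 77.78118133544922
red ((567.1536254882812, 1.9272595643997192), 50.65594482421875) [ 5.69359933e+02 -8.51563141e-02] 704
blue [242 142] [254 157] [248.0738255  148.77181208] [array([610.23048027, 172.31691709])]
```

View pics/c.png

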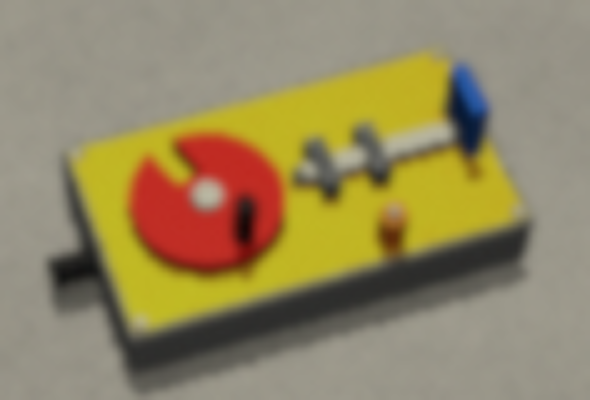

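View pics/d.png

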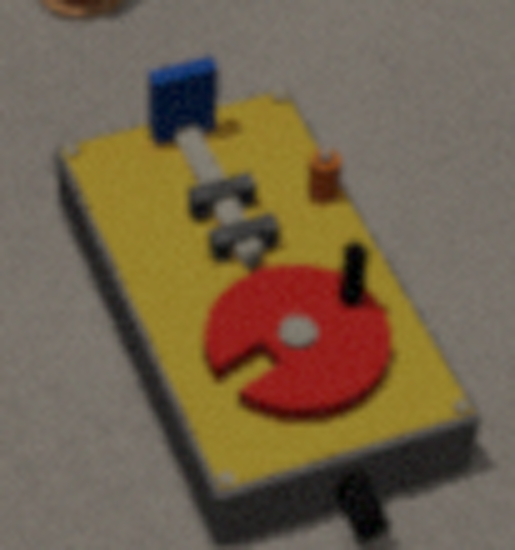

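Zoomed crops: peg top at scene crop (245,203) / side crop (355,248); slot opens opposite, scene (165,165) / side (232,378). The bolt nose faces the disc, and the capacitor is on the box's +x side.

```bash
cat >> h.py <<'E'
C=np.array([.5835,.0611]);A=np.radians(77.73-90)
ex=np.array([np.cos(A),np.sin(A)]);ey=np.array([-ex[1],ex[0]])
def box(w): d=np.asarray(w)[:2]-C;return np.array([d@ex,d@ey])*1000
def world(x,y): return C+(x*ex+y*ey)/1000
E
python3 - <<'E'
from h import *;import pickle
F=pickle.load(open('f0.pkl','rb'))
D={"scene":dict(peg=(245,203,.104),slot=(165,165,.064),cap=(207,192,.067),capac=(396,211,.084)),"side":dict(peg=(355,248,.104),slot=(232,378,.064),cap=(298,329,.067),capac=(327,160,.084))}
for n in D:
  for k,(u,v,z) in D[n].items():
    b=box(ray(F[n],(ROI[n][0]+u/5,ROI[n][1]+v/5),z));print(n,k,b.round(1),'ang',np.degrees(np.arctan2(-b[0],b[1]+60)).round(1))
for n,(u,v) in dict(scene=(317,108),side=(141,120)).items(): print('can',ray(F[n],(u,v),.14).round(3))
print('spool',ray(F["scene"],(360,181),.045).round(3),ray(F["side"],(228,116),.045).round(3))
print('disc',world(0,-60),'tab',world(0,115))
E
```

```text
scene peg [ 38.9 -48.2] ang -73.2
scene slot [-28.4 -77.2] ang 121.1
scene cap [  1.3 -59.2] ang -59.2
scene capac [62.  42.4] ang -31.2
side peg [ 35.6 -47.6] ang -70.8
side slot [-44.3 -76.7] ang 110.7
side cap [ -0.3 -60.3] ang 132.2
side capac [56.6 35.4] ang -30.7
can [0.367 0.39 ]
can [0.38 0.39]
spool [0.65  0.375] [0.658 0.378]
disc [0.57074887 0.00247058] tab [0.60793966 0.17347305]
```

>>> {"api": "move_arm", "payload": {"rows": [[0,0,0,0,0,-4.3,-1],[0,0,0,0,0,0,-1],[-2.7,-2.27,0,0,0,0,-1],[-2.7,-2.27,0,0,0,0,-1],[-2.7,-2.27,0,0,0,0,-1],[-2.7,-2.27,0,0,0,0,-1],[-2.7,-2.27,0,0,0,0,-1],[-2.7,-2.27,0,0,0,0,-1],[-2.7,-2.27,0,0,0,0,-1],[-2.7,-2.27,0,0,0,0,-1],[-2.7,-2.27,0,0,0,0,-1],[-2.7,-2.27,0,0,0,0,-1],[-2.7,-2.27,0,0,0,0,-1],[-2.7,-2.27,0,0,0,0,-1],[-2.7,-2.27,0,0,0,0,-1],[-2.7,-2.27,0,0,0,0,-1],[-2.7,-2.27,0,0,0,0,-1],[-2.7,-2.27,0,0,0,0,-1],[-2.7,-2.27,0,0,0,0,-1],[-2.7,-2.27,0,0,0,0,-1]]}}

```text
time: 1.82
tool_pos: [0.5671, 0.0945, 0.2501]
tool_rot: [-0.0, 0.108, 0.994, 0.0]
contact_force: [0.3, 0.8, -0.0]
gripper_width: 0.001
grasp_force: 0.0
```

```bash
cat > st.py <<'E'
from plant import manip
from h import *
def st():
    s=manip.state();w,x,y,z=s["tool_rot"]
    tx=np.array([1-2*(y*y+z*z),2*(x*y+w*z)]);print('t',round(s["time"],2),'box',box(s["tool_pos"]).round(1),'z',s["tool_pos"][2].round(4),'F',(s["contact_force"]).round(1),'tx in box',(tx@ex).round(3),(tx@ey).round(3),'grip',round(s["gripper_width"],2),manip.tip_reach)
if __name__=="__main__":st()
E
python3 st.py
```

```text
t 1.82 box [-23.2  29.2] z 0.2501 F [ 0.3  0.8 -0. ] tx in box -1.0 0.003 grip 0.0 0.019
```

>>> {"api": "move_arm", "payload": {"rows": [[-2.7,-2.2,0,0,0,0,-1],[-2.75,-2.3,0,0,0,0,-1],[0,0,2,0,0,0,-1],[0,0,2,0,0,0,-1],[0,0,2,0,0,0,-1],[0,0,2,0,0,0,-1],[0,0,2,0,0,0,-1],[0,0,2,0,0,0,-1],[0,0,0,0,0,0,-1],[0,0,0,0,0,0,-1],[0,0,0,0,0,0,-1]]}}

```text
time: 2.73
tool_pos: [0.6106, 0.0405, 0.1315]
tool_rot: [0.001, 0.107, 0.994, 0.0]
contact_force: [-0.3, -0.3, 0.6]
gripper_width: -0.003
grasp_force: 0.0
```

Run:
```python
from st import *
st();a=[]
for n,(x,y) in {"side":(200,70),"scene":(200,90)}.items():
    f=manip.grab_frame(n);a.append(cv2.resize(f["img"][y:y+170,x:x+133],(400,510),interpolation=cv2.INTER_CUBIC))
    p=manip.state()["tool_pos"].copy()
    for dz in(.019,.032):print(n,proj(f,p-[0,0,dz])-[x,y])
cv2.imwrite('pics/e.png',np.hstack(a))
```

```text
t 2.73 box [ 30.9 -14.3] z 0.1315 F [-0.3 -0.3  0.6] tx in box -1.0 0.001 grip -0.0 0.019
side [76.68666042 98.95083549]
side [ 76.41665512 102.32837177]
scene [ 70.8443518  113.92896614]
scene [ 70.6544559  116.29609134]
```

View pics/e.png

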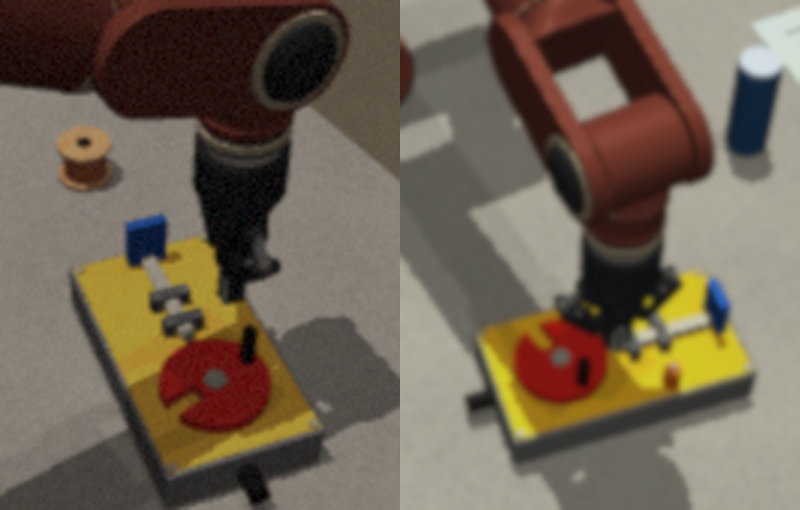

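Fingertips (side crop (230,302), scene crop (612,345)) are beyond the peg on the bolt side, clear of the capacitor and bridge. Lower and push the peg toward box −y.

>>> {"api": "move_arm", "payload": {"rows": [[0,0,1.1,0,0,0,-1],[0,0,1.1,0,0,0,-1],[0,0,1.1,0,0,0,-1],[0,0,0,0,0,0,-1],[0,-0.5,0,0,0,0,-1],[0,-0.5,0,0,0,0,-1],[0,-0.5,0,0,0,0,-1],[0,-0.5,0,0,0,0,-1],[0,-0.5,0,0,0,0,-1],[0,-0.5,0,0,0,0,-1],[0,-0.5,0,0,0,0,-1],[0,0,0,0,0,0,-1]]}}

```text
time: 3.83
tool_pos: [0.6024, 0.0052, 0.0977]
tool_rot: [-0.0, 0.108, 0.994, -0.0]
contact_force: [-0.5, 0.2, -0.2]
gripper_width: 0.002
grasp_force: 0.0
```

```bash
cat > look.py <<'E'
from st import *
import sys
st()
for n in("side","scene"):
    f=manip.grab_frame(n);r=ROI[n]
    red=mask(f,(0,150,40),(5,255,255),r)|mask(f,(172,150,40),(180,255,255),r)
    dark=cv2.inRange(f["img"],(0,0,0),(45,45,45))
    # fraction red of ring r=26..46 by angle: slot = longest non-red; peg by eye
    th=np.arange(-180,180,4);v=[]
    for t in th:
        a=np.radians(t);k=0
        for R in(30,35,40,45):
            u=proj(f,[*world(-R*np.sin(a),-60+R*np.cos(a)),.064]);k+=red[int(round(u[1])),int(round(u[0]))]>0
        v.append(k)
    print(n,'joint-angle nonred:',[(int(t),int(k)) for t,k in zip(th,v) if k<3])
    if len(sys.argv)>1: cv2.imwrite(f'pics/{sys.argv[1]}_{n}.png',cv2.resize(f["img"][90:260,200:333],(400,510),interpolation=cv2.INTER_CUBIC))
if len(sys.argv)>1: cv2.imwrite(f'pics/{sys.argv[1]}.png',np.hstack([cv2.imread(f'pics/{sys.argv[1]}_{n}.png') for n in("side","scene")]))
E
python3 look.py g
```

```text
t 3.83 box [ 30.4 -50.6] z 0.0977 F [-0.5  0.2 -0.2] tx in box -1.0 0.001 grip 0.0 0.019
side joint-angle nonred: [(-104, 2), (-100, 2), (-96, 1), (-92, 1), (-88, 2), (-84, 2), (-80, 2), (-64, 1), (-60, 1), (-56, 1), (-52, 1), (-48, 2), (-44, 2), (68, 1), (72, 0), (76, 0), (80, 0), (84, 0), (88, 2)]
scene joint-angle nonred: [(-108, 2), (-104, 2), (-64, 2), (-60, 2), (-56, 2), (-52, 2), (-48, 2), (-44, 2), (-40, 2), (-4, 2), (0, 1), (4, 0), (8, 0), (12, 0), (16, 0), (20, 0), (24, 0), (28, 0), (32, 0), (36, 0), (40, 0), (44, 0), (48, 0), (52, 0), (56, 0), (60, 0), (64, 0), (68, 0), (72, 0), (76, 0), (80, 0), (84, 0), (88, 0), (92, 0), (96, 0), (100, 0), (104, 0), (108, 0), (112, 0), (116, 0), (120, 0), (124, 0), (128, 0), (132, 0), (136, 0), (140, 1), (144, 2)]
```

View pics/g.png

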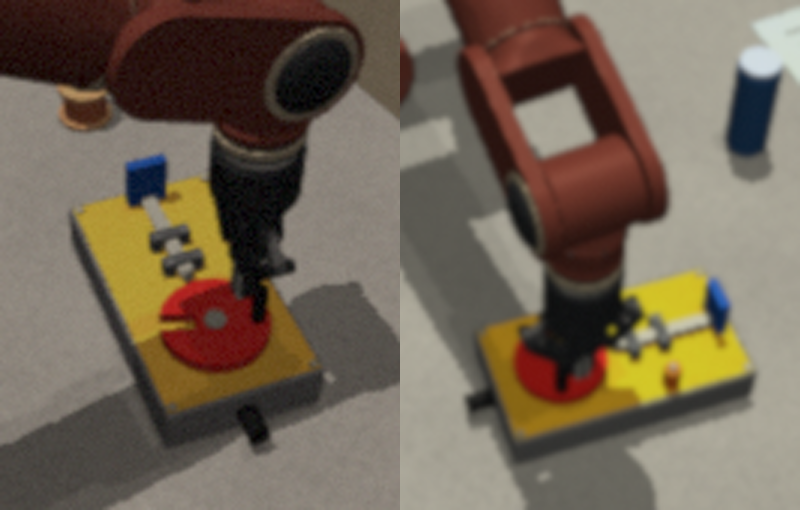

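Peg and tip are in contact, slot now at box angle +78° (joint ≈ −102°). Continue to ≈ −135°, then go round to the peg's +x side.

>>> {"api": "move_arm", "payload": {"rows": [[0,-0.5,0,0,0,0,-1],[0,-0.5,0,0,0,0,-1],[0,-0.5,0,0,0,0,-1],[0,-0.4,0,0,0,0,-1],[0,0,0,0,0,0,-1],[0,0.8,0,0,0,0,-1],[-1,0,0,0,0,0,-1],[-1,0,0,0,0,0,-1],[-0.6,0,0,0,0,0,-1],[0,0,0,0,0,0,-1],[0,-1,0,0,0,0,-1],[0,-1,0,0,0,0,-1],[0,-1,0,0,0,0,-1],[0,0,0,0,0,0,-1],[0,0,0,0,0,0,-1]]}}

```text
time: 5.18
tool_pos: [0.6188, -0.0402, 0.0973]
tool_rot: [-0.0, 0.108, 0.994, 0.0]
contact_force: [-0.0, 0.5, 0.1]
gripper_width: -0.002
grasp_force: 0.0
```

```bash
python3 look.py
```

```text
t 5.18 box [ 56.  -91.5] z 0.0973 F [-0.   0.5  0.1] tx in box -1.0 0.002 grip -0.0 0.019
side joint-angle nonred: [(-140, 2), (-136, 2), (-132, 2), (-128, 1), (-124, 1), (-120, 2), (-116, 2), (-112, 2), (-108, 2), (-104, 1), (-100, 1), (-96, 1), (-92, 1), (-88, 1), (-84, 2), (36, 0), (40, 0), (44, 0), (48, 0), (52, 0), (56, 0), (60, 2)]
scene joint-angle nonred: [(-180, 0), (-176, 0), (-172, 0), (-168, 0), (-164, 0), (-160, 0), (-156, 0), (-152, 0), (-148, 0), (-144, 0), (-140, 0), (-136, 0), (-132, 0), (-128, 0), (-124, 0), (-120, 0), (-116, 0), (-112, 0), (-108, 0), (-28, 2), (-24, 1), (-20, 1), (-16, 0), (-12, 0), (-8, 0), (-4, 0), (0, 0), (4, 0), (8, 0), (12, 0), (16, 0), (20, 0), (24, 0), (28, 0), (32, 0), (36, 0), (40, 0), (44, 0), (48, 0), (52, 0), (56, 0), (60, 0), (64, 0), (68, 0), (72, 0), (76, 0), (80, 0), (84, 0), (88, 0), (92, 0), (96, 0), (100, 0), (104, 0), (108, 0), (112, 0), (116, 0), (120, 0), (124, 0), (128, 0), (132, 0), (136, 0), (140, 0), (144, 0), (148, 0), (152, 0), (156, 0), (160, 0), (164, 0), (168, 0), (172, 0), (176, 0)]
```

>>> {"api": "move_arm", "payload": {"rows": [[0.5,-0.1,0,0,0,0,-1],[0.5,-0.1,0,0,0,0,-1],[0.5,-0.1,0,0,0,0,-1],[0.5,0,0,0,0,0,-1],[0.5,0,0,0,0,0,-1],[0.5,0,0,0,0,0,-1],[0.4,0,0,0,0,0,-1],[0,0,0,0,0,0,-1],[0,0,0,0,0,0,-1]]}}

```text
time: 6.03
tool_pos: [0.585, -0.0345, 0.0974]
tool_rot: [-0.0, 0.107, 0.994, 0.0]
contact_force: [0.4, 0.3, 0.5]
gripper_width: -0.002
grasp_force: 0.3
```

```bash
python3 look.py
```

```text
t 6.03 box [ 21.8 -93.1] z 0.0974 F [0.4 0.3 0.5] tx in box -1.0 0.0 grip -0.0 0.019
side joint-angle nonred: [(-176, 1), (-172, 1), (-168, 1), (-164, 2), (-144, 2), (-140, 2), (-136, 2), (-132, 2), (-128, 1), (-124, 0), (-120, 0), (-116, 0), (-112, 0), (-108, 0), (-104, 0), (-100, 0), (-96, 0), (-92, 0), (-88, 0), (-84, 0), (-80, 0), (-76, 0), (-72, 1), (-68, 1), (-64, 2), (-60, 2), (0, 0), (4, 0), (8, 0), (12, 0), (16, 0), (20, 0), (24, 0), (28, 2)]
scene joint-angle nonred: [(-180, 1), (-176, 2), (-172, 1), (-168, 1), (-164, 2), (-160, 1), (-156, 1), (-152, 1), (-148, 1), (-144, 1), (-16, 0), (-12, 0), (-8, 0), (-4, 0), (0, 0), (4, 0), (8, 0), (12, 0), (16, 1), (20, 2), (28, 2), (36, 0), (40, 0), (44, 1), (48, 2), (52, 2), (56, 2), (60, 2), (64, 2), (68, 1), (72, 0), (76, 0), (80, 0), (84, 0), (88, 0), (92, 0), (96, 0), (100, 0), (104, 0), (108, 0), (112, 0), (116, 0), (120, 0), (124, 0), (128, 0), (132, 0), (136, 0), (140, 0), (144, 0), (148, 0), (152, 0), (156, 0), (160, 0), (164, 0), (168, 0), (172, 0), (176, 1)]
```

>>> {"api": "move_arm", "payload": {"rows": [[0.3,0,0,0,0,0,-1],[0.2,0,0,0,0,0,-1],[0,0,0,0,0,0,-1],[-0.7,0,0,0,0,0,-1],[-2,0,0,0,0,0,-1],[-2,0,0,0,0,0,-1],[-2,0,0,0,0,0,-1],[-2,0,0,0,0,0,-1],[0,0,0,0,0,0,-1]]}}

```text
time: 6.88
tool_pos: [0.6682, -0.053, 0.0973]
tool_rot: [0.001, 0.107, 0.994, 0.0]
contact_force: [0.6, -0.5, 0.4]
gripper_width: 0.001
grasp_force: 0.0
```

```bash
python3 look.py i
```

```text
t 6.88 box [107.1 -93.5] z 0.0973 F [ 0.6 -0.5  0.4] tx in box -1.0 0.001 grip 0.0 0.019
side joint-angle nonred: [(-180, 2), (-176, 2), (-172, 2), (-8, 0), (-4, 0), (0, 0), (4, 0), (8, 0), (12, 0), (16, 1), (20, 2), (172, 2), (176, 2)]
scene joint-angle nonred: [(-180, 1), (-176, 2), (-172, 1), (-168, 2), (-164, 2), (-160, 1), (-156, 0), (-152, 0), (-148, 0), (-144, 0), (-140, 0), (-136, 0), (-132, 0), (-128, 0), (-124, 0), (-120, 0), (-116, 0), (-112, 0), (-108, 0), (-104, 0), (-100, 0), (-96, 0), (-92, 0), (-88, 0), (-84, 0), (-80, 0), (-76, 0), (-72, 0), (-68, 0), (-64, 0), (-60, 0), (-56, 0), (-52, 0), (-48, 0), (-44, 0), (-40, 0), (-36, 0), (-32, 0), (-28, 0), (-24, 0), (-20, 0), (-16, 0), (-12, 1), (-8, 1), (-4, 1), (0, 1), (4, 1), (16, 2), (20, 1), (24, 1), (28, 2), (32, 1), (68, 2), (88, 2), (92, 1), (96, 1), (100, 1), (104, 1), (124, 1), (128, 0), (132, 1), (136, 0), (140, 0), (144, 0), (148, 0), (152, 1), (156, 2), (160, 2), (164, 2), (168, 2), (172, 2), (176, 1)]
```

View pics/i.png

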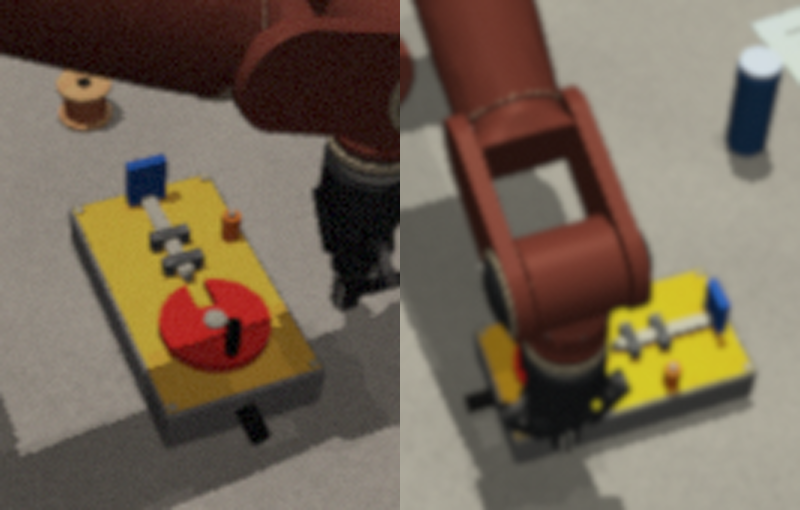

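Picture: slot (side crop (200,292)) nearly faces the bolt nose, about 4° short; the capacitor is undisturbed at (231,228). Nudge 3 mm further than before, then withdraw.

>>> {"api": "move_arm", "payload": {"rows": [[2,0,0,0,0,0,-1],[2,0,0,0,0,0,-1],[2,0,0,0,0,0,-1],[2,0,0,0,0,0,-1],[0.5,0,0,0,0,0,-1],[0.4,0,0,0,0,0,-1],[0.4,0,0,0,0,0,-1],[0,0,0,0,0,0,-1],[0,0,0,0,0,0,-1]]}}

```text
time: 7.73
tool_pos: [0.5749, -0.0327, 0.0975]
tool_rot: [-0.0, 0.107, 0.994, 0.0]
contact_force: [-0.2, -0.4, 0.9]
gripper_width: 0.002
grasp_force: 0.0
```

```bash
python3 st.py
```

```text
t 7.73 box [ 11.5 -93.4] z 0.0975 F [-0.2 -0.4  0.9] tx in box -1.0 0.001 grip 0.0 0.019
```

>>> {"api": "move_arm", "payload": {"rows": [[-1,0,0,0,0,0,-1],[-2,0,0,0,0,0,-1],[-2,0,0,0,0,0,-1],[-2,0,0,0,0,0,-1],[-2,0,0,0,0,0,-1],[0,0,-1,0,0,0,-1],[0,0,-2.5,0,0,0,-1],[0,0,-2.5,0,0,0,-1],[0,0,-2.5,0,0,0,-1],[0,0,0,0,0,0,-1],[0,0,0,0,0,0,-1]]}}

```text
time: 8.65
tool_pos: [0.6642, -0.0521, 0.1852]
tool_rot: [0.002, 0.107, 0.994, -0.0]
contact_force: [-0.7, -0.4, -0.3]
gripper_width: 0.003
grasp_force: 0.0
```

```bash
python3 look.py | cut -c1-300
```

```text
t 8.65 box [102.9 -93.5] z 0.1852 F [-0.7 -0.4 -0.3] tx in box -1.0 0.001 grip 0.0 0.019
side joint-angle nonred: [(-20, 0), (-16, 0), (-12, 0), (-8, 0), (-4, 0), (0, 0), (4, 0), (8, 1), (164, 2), (168, 1), (172, 2), (176, 2)]
scene joint-angle nonred: [(-180, 0), (-176, 0), (-172, 0), (-168, 0), (-164, 0), (-160, 0), (-156, 0), (-152, 1), (-148, 1), (-144, 1), (-140, 2), (-136, 2), (-132, 2), (-124, 1), (-120, 1), (-116, 0), (-112, 0), (-108, 0), (-104, 0), (-100, 0), (-96, 0), (-92, 0), (-88, 0), (-84, 1), (-80, 2), (-4
```

>>> {"api": "move_arm", "payload": {"rows": [[0.8,2.1,0,0,0,0,-1],[0.8,2.1,0,0,0,0,-1],[0.8,2.1,0,0,0,0,-1],[0.8,2.1,0,0,0,0,-1],[0.8,2.1,0,0,0,0,-1],[0.8,2.1,0,0,0,0,-1],[0.8,2.1,0,0,0,0,-1],[0.8,2.1,0,0,0,0,-1],[0.8,2.1,0,0,0,0,-1],[0.8,2.1,0,0,0,0,-1],[0.8,2.1,0,0,0,0,-1],[0.8,1.6,0,0,0,0,-1],[0.8,0,0,0,0,0,-1],[0,0,0,0,0,0,-1],[0,0,0,0,0,0,-1]]}}

```text
time: 10.0
tool_pos: [0.6127, 0.2112, 0.1808]
tool_rot: [-0.001, 0.107, 0.994, -0.001]
contact_force: [0.3, -1.3, -0.1]
gripper_width: -0.001
grasp_force: 0.0
```

Run:
```python
from st import *
st();a=[]
for n in("side","scene"):
    f=manip.grab_frame(n);r=ROI[n]
    red=mask(f,(0,150,40),(5,255,255),r)|mask(f,(172,150,40),(180,255,255),r)
    P=[];
    for th in np.arange(-40,41,2):
        k=[]
        for R in(28,32,36,40,44):
            t=np.radians(th);u=proj(f,[*world(-R*np.sin(t),-60+R*np.cos(t)),.064])
            k.append(cv2.getRectSubPix(red,(1,1),(float(u[0]),float(u[1])))[0,0]/255.)
        P.append(round(float(np.mean(k)),1))
    print(n,P)
    x,y={"side":(235,165),"scene":(225,185)}[n]
    a.append(cv2.resize(f["img"][y:y+66,x:x+66],(396,396),interpolation=cv2.INTER_CUBIC))
    for R in(18,55,66): print((6*(proj(f,[*world(0,-60+R),.064])-[x,y])).round())
cv2.imwrite('pics/j.png',np.hstack(a))
```

```text
t 10.0 box [ -3.3 152.8] z 0.1808 F [ 0.3 -1.3 -0.1] tx in box -1.0 0.0 grip -0.0 0.019
side [1.0, 1.0, 1.0, 1.0, 1.0, 1.0, 1.0, 0.9, 0.8, 0.4, 0.0, 0.0, 0.0, 0.0, 0.0, 0.0, 0.0, 0.0, 0.0, 0.0, 0.0, 0.0, 0.0, 0.1, 0.3, 0.5, 0.7, 0.8, 0.9, 1.0, 1.0, 1.0, 1.0, 1.0, 1.0, 1.0, 1.0, 1.0, 1.0, 1.0, 1.0]
[204. 160.]
[173. 102.]
[164.  86.]
scene [0.8, 0.7, 0.5, 0.3, 0.1, 0.0, 0.0, 0.0, 0.0, 0.0, 0.0, 0.0, 0.0, 0.0, 0.0, 0.0, 0.0, 0.0, 0.1, 0.2, 0.5, 0.7, 0.8, 0.9, 0.9, 0.8, 0.8, 0.9, 0.9, 0.9, 0.9, 0.9, 0.9, 0.9, 0.8, 0.8, 0.8, 0.9, 0.8, 0.8, 0.8]
[200. 133.]
[266. 114.]
[286. 108.]
```

View pics/j.png

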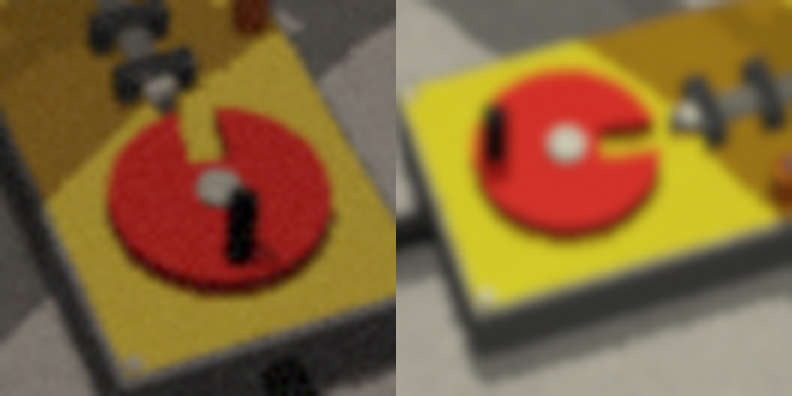

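Run:
```python
from h import *;import pickle
F=pickle.load(open('f0.pkl','rb'))
for n,o,D in(("side",(235,165),dict(peg=(243,196,.104),cap=(217,187,.067),mouthL=(180,118,.064),mouthR=(217,110,.064),inL=(188,160,.064),inR=(222,158,.064),nose=(162,105,.058))),
 ("scene",(225,185),dict(peg=(97,112,.104),cap=(172,145,.067),mouthL=(254,122,.064),mouthR=(261,152,.064),inL=(203,134,.064),inR=(203,156,.064),nose=(281,117,.058)))):
  for k,(u,v,z) in D.items(): print(n,k,box(ray(F[n],(o[0]+u/6,o[1]+v/6),z)).round(1))
```

```text
side peg [ -7.  -97.4]
side cap [ -1.9 -61. ]
side mouthL [ -0.8 -15.1]
side mouthR [ 16.9 -16.5]
side inL [ -6.9 -39.7]
side inR [  7.9 -43.9]
side nose [-3.3  0.1]
scene peg [ -4.2 -97.2]
scene cap [  4.3 -59.3]
scene mouthL [  2.7 -13. ]
scene mouthR [ 21.5 -16. ]
scene inL [  1.2 -41. ]
scene inR [ 14.1 -45.6]
scene nose [0.6 3.3]
```

Picture j: slot line is rotated ≈ 10° past the bolt (side mouth mid (198,114) vs nose (162,105); scene mouth (654,138) vs nose (677,117)). I overshot, so I'll push the peg back ≈ 7 mm from its −x side.

>>> {"api": "move_arm", "payload": {"rows": [[0.4,-2.1,0,0,0,0,-1],[0.4,-2.1,0,0,0,0,-1],[0.4,-2.1,0,0,0,0,-1],[0.4,-2.1,0,0,0,0,-1],[0.4,-2.1,0,0,0,0,-1],[0.4,-2.1,0,0,0,0,-1],[0.4,-2.1,0,0,0,0,-1],[0.4,-2.1,0,0,0,0,-1],[0.4,-2.1,0,0,0,0,-1],[0.4,-2.1,0,0,0,0,-1],[0.4,-2.1,0,0,0,0,-1],[0,-1.7,0,0,0,0,-1],[0,0,2,0,0,0,-1],[0,0,2,0,0,0,-1],[0,0,2,0,0,0,-1],[0,0,1.2,0,0,0,-1],[0,0,1,0,0,0,-1],[0,0,0,0,0,0,-1],[0,0,0,0,0,0,-1]]}}

```text
time: 11.68
tool_pos: [0.5177, -0.0214, 0.1002]
tool_rot: [-0.0, 0.107, 0.994, -0.0]
contact_force: [0.4, 0.8, -0.1]
gripper_width: 0.003
grasp_force: 0.0
```

```bash
python3 st.py
```

```text
t 11.68 box [-46.7 -94.6] z 0.1002 F [ 0.4  0.8 -0.1] tx in box -1.0 0.001 grip 0.0 0.019
```

Push to tool x = −18.5 mm (28 mm), then back off and lift to look.

>>> {"api": "move_arm", "payload": {"rows": [[-0.6,0,0,0,0,0,-1],[-0.6,0,0,0,0,0,-1],[-0.5,0,0,0,0,0,-1],[-0.4,0,0,0,0,0,-1],[-0.4,0,0,0,0,0,-1],[-0.3,0,0,0,0,0,-1],[0,0,0,0,0,0,-1],[0,0,0,0,0,0,-1],[0,0,0,0,0,0,-1]]}}

```text
time: 12.43
tool_pos: [0.5452, -0.027, 0.1002]
tool_rot: [0.0, 0.107, 0.994, 0.0]
contact_force: [-0.2, 1.2, 0.8]
gripper_width: 0.004
grasp_force: 0.0
```

```bash
python3 st.py
```

```text
t 12.43 box [-18.7 -94.3] z 0.1002 F [-0.2  1.2  0.8] tx in box -1.0 0.001 grip 0.0 0.019
```

>>> {"api": "move_arm", "payload": {"rows": [[0.5,0,0,0,0,0,-1],[1.5,0,0,0,0,0,-1],[0,0,-2,0,0,0,-1],[0,0,-2,0,0,0,-1],[0,0,-2,0,0,0,-1],[0,0,-2,0,0,0,-1],[-0.3,2,0,0,0,0,-1],[-0.3,2,0,0,0,0,-1],[-0.3,2,0,0,0,0,-1],[-0.3,2,0,0,0,0,-1],[-0.3,2,0,0,0,0,-1],[-0.3,2,0,0,0,0,-1],[-0.3,2,0,0,0,0,-1],[-0.3,2,0,0,0,0,-1],[-0.3,2,0,0,0,0,-1],[-0.3,2,0,0,0,0,-1],[-0.3,2,0,0,0,0,-1],[-0.3,2,0,0,0,0,-1],[0,0,0,0,0,0,-1],[0,0,0,0,0,0,-1]]}}

```text
time: 14.1
tool_pos: [0.6115, 0.2046, 0.1801]
tool_rot: [-0.0, 0.106, 0.994, -0.0]
contact_force: [-0.6, -0.4, 0.2]
gripper_width: 0.001
grasp_force: 0.0
```

Run:
```python
from st import *
st();a=[]
for n in("side","scene"):
    f=manip.grab_frame(n);r=ROI[n]
    x,y={"side":(235,165),"scene":(225,185)}[n]
    a.append(cv2.resize(f["img"][y:y+66,x:x+66],(396,396),interpolation=cv2.INTER_CUBIC))
cv2.imwrite('pics/k.png',np.hstack(a))
```

```text
t 14.1 box [ -3.1 146.2] z 0.1801 F [-0.6 -0.4  0.2] tx in box -1.0 -0.001 grip 0.0 0.019
```

View pics/k.png

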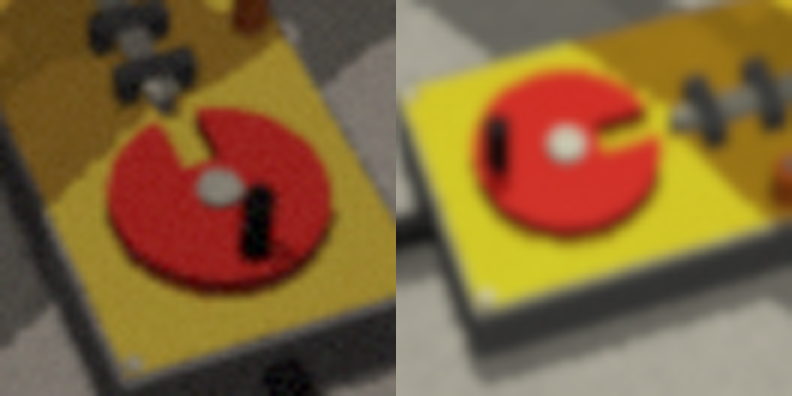

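Run:
```python
from h import *;import pickle
F=pickle.load(open('f0.pkl','rb'))
for n,o,D in(("side",(235,165),dict(peg=(258,192,.104),cap=(217,187,.067),mouthL=(160,125,.064),mouthR=(199,110,.064),nose=(163,107,.058),bolt2=(137,42,.063))),
 ("scene",(225,185),dict(peg=(101,124,.104),cap=(172,145,.067),mouthL=(249,112,.064),mouthR=(262,140,.064),nose=(279,118,.058),bolt2=(340,103,.063)))):
  Q={k:box(ray(F[n],(o[0]+u/6,o[1]+v/6),z)) for k,(u,v,z) in D.items()}
  for k in("peg","nose","bolt2"):
    d=Q[k]-Q["cap"]; d=-d if k=="peg" else d;print(n,k,d.round(1),np.degrees(np.arctan2(-d[0],d[1])).round(1))
  d=(Q["mouthL"]+Q["mouthR"])/2-Q["cap"];print(n,'slot',np.degrees(np.arctan2(-d[0],d[1])).round(1))
```

```text
side peg [-1.6 36.6] 2.5
side nose [-1.5 59.9] 1.4
side bolt2 [ 0.5 98.1] -0.3
side slot -1.3
scene peg [ 0.9 38.2] -1.4
scene nose [-3.5 61.4] 3.2
scene bolt2 [ 1.  94.1] -0.6
scene slot -1.2
```

Slot is now within about 2–3° of the bolt line (side mouth mid (180,117), nose (163,107)). Lower behind the tab and push.

>>> {"api": "move_arm", "payload": {"rows": [[-0.3,0.2,2,0,0,0,-1],[0,0,2,0,0,0,-1],[0,0,2,0,0,0,-1],[0,0,2,0,0,0,-1],[0,0,0,0,0,0,-1],[0,-0.6,0,0,0,0,-1],[0,-0.6,0,0,0,0,-1],[0,-0.4,0,0,0,0,-1],[0,-0.4,0,0,0,0,-1],[0,-0.4,0,0,0,0,-1],[0,-0.4,0,0,0,0,-1],[0,-0.4,0,0,0,0,-1],[0,-0.4,0,0,0,0,-1],[0,0,0,0,0,0,-1]]}}

```text
time: 15.37
tool_pos: [0.6076, 0.1692, 0.1005]
tool_rot: [0.0, 0.107, 0.994, -0.0]
contact_force: [-0.7, -0.2, -0.2]
gripper_width: 0.001
grasp_force: 0.0
```

```bash
python3 st.py
```

```text
t 15.37 box [  0.5 110.8] z 0.1005 F [-0.7 -0.2 -0.2] tx in box -1.0 0.001 grip 0.0 0.019
```

>>> {"api": "move_arm", "payload": {"rows": [[0,-0.3,0,0,0,0,-1],[0,-0.3,0,0,0,0,-1],[0,-0.3,0,0,0,0,-1],[0,0,0,0,0,0,-1]]}}

```text
time: 15.7
tool_pos: [0.6055, 0.1607, 0.1002]
tool_rot: [-0.0, 0.107, 0.994, -0.0]
contact_force: [-0.4, -0.4, 0.9]
gripper_width: 0.001
grasp_force: 0.0
```

```bash
python3 st.py
```

```text
t 15.7 box [  0.3 102. ] z 0.1002 F [-0.4 -0.4  0.9] tx in box -1.0 0.001 grip 0.0 0.019
```

>>> {"api": "move_arm", "payload": {"rows": [[0,-0.2,0,0,0,0,-1],[0,-0.2,0,0,0,0,-1],[0,-0.1,0,0,0,0,-1],[0,0,0,0,0,0,-1]]}}

```text
time: 16.03
tool_pos: [0.6047, 0.1575, 0.1002]
tool_rot: [0.0, 0.107, 0.994, 0.001]
contact_force: [2.2, 5.2, -2.2]
gripper_width: -0.0
grasp_force: 3.0
```

>>> {"api": "move_arm", "payload": {"rows": [[0,-0.1,0,0,0,0,-1],[0,0,0,0,0,0,-1]]}}

```text
time: 16.2
tool_pos: [0.6047, 0.1574, 0.1002]
tool_rot: [0.001, 0.107, 0.994, 0.002]
contact_force: [1.6, 8.6, -2.3]
gripper_width: 0.002
grasp_force: 4.4
```

```bash
python3 look.py m >/dev/null; python3 st.py
```

```text
t 16.3 box [ 0.2 98.6] z 0.1003 F [ 2.6  8.2 -1.8] tx in box -1.0 0.0 grip 0.0 0.019
```

View pics/m.png

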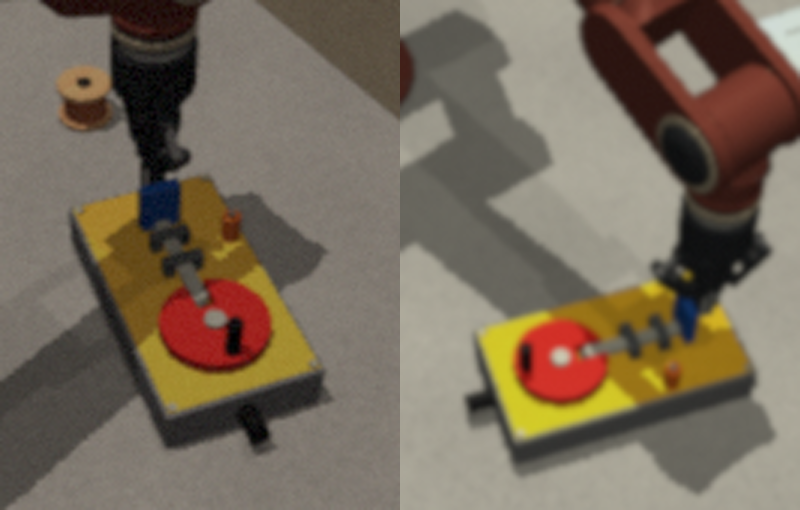

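Bolt nose is deep in the slot (side crop (203,297)) with ≈ 8 N at the tip, so it seems to be at its stop. I'll back off and measure the travel against the first picture.

>>> {"api": "move_arm", "payload": {"rows": [[0,1,0,0,0,0,-1],[0,2,0,0,0,0,-1],[0,2,0,0,0,0,-1],[0,2,0,0,0,0,-1],[0,2,-1,0,0,0,-1],[0,0,-2.5,0,0,0,-1],[0,0,-2.5,0,0,0,-1],[0,0,-2.5,0,0,0,-1],[0,0,0,0,0,0,-1],[0,0,0,0,0,0,-1]]}}

```text
time: 17.13
tool_pos: [0.6246, 0.2436, 0.1875]
tool_rot: [0.002, 0.107, 0.994, 0.0]
contact_force: [0.2, -0.0, -0.8]
gripper_width: -0.003
grasp_force: 0.0
```

Run:
```python
from st import *;import pickle
F=pickle.load(open('f0.pkl','rb'));st();a=[]
for n in("side","scene"):
    G=manip.grab_frame(n)
    for f in(F[n],G):
        b=mask(f,(100,120,20),(130,255,255),ROI[n]);q=cv2.findNonZero(b)[:,0]
        (c,s,an)=cv2.minAreaRect(q);print(n,len(q),'centre at z.08',box(ray(f,c,.08)).round(1),'mean',box(ray(f,q.mean(0),.08)).round(1))
    x,y=ROI[n][:2]
    a.append(cv2.resize(G["img"][y:y+100,x:x+110],(396,360),interpolation=cv2.INTER_CUBIC))
cv2.imwrite('pics/n.png',np.hstack(a))
```

```text
t 17.13 box [  1.3 187.1] z 0.1875 F [ 0.2 -0.  -0.8] tx in box -1.0 0.0 grip -0.0 0.019
side 149 centre at z.08 [-1.000e-01  1.157e+02] mean [ -0.2 118.8]
side 153 centre at z.08 [-1.1 80.4] mean [-0.7 81.5]
scene 63 centre at z.08 [-1.000e-01  1.173e+02] mean [ -1.6 116.8]
scene 56 centre at z.08 [-0.5 79.5] mean [ 0.7 79.3]
```

View pics/n.png

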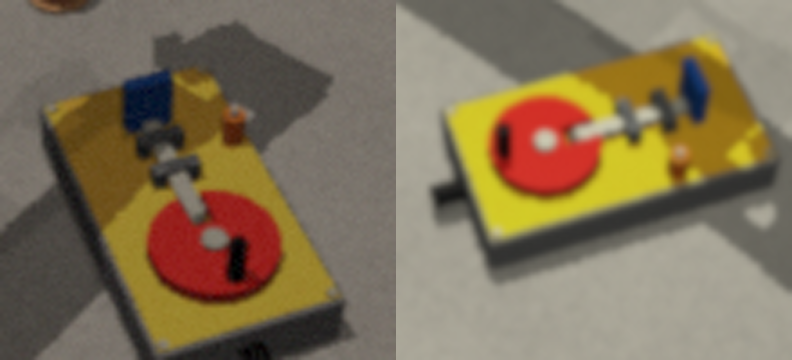

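Measured tab travel is 35–38 mm (nominal 36). The bolt sits fully in the slot, the capacitor hasn't moved, and the arm is clear.

```bash
python3 -c "
from plant import manip
print(manip.job_done())"
```

```text
the job is handed in; nothing more can be done
None
```

I turned the disc until its slot faced the bolt and pushed the bolt home: the tab moved about 36 mm and stopped firmly at about 8 N. I overshot the alignment by about 10° once and pushed the peg back; the capacitor stayed put, the arm finished clear, and the job was handed in at about 17 s.

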